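# Hang the hand mirror on the hairbrush's hook

## Task

The hairbrush hangs well out on the hook of the wire grid panel: slide it back along the hook until it meets the panel, without taking it off, and hang the pink hand mirror from the organiser by its loop on the same hook, in front of the brush, so that both hang straight down. Do not drop or tip over the mirror, and leave the tumbler, the jar, the lotion bottle and the planner where they are.

Things in the scene. Friction and masses are not known exactly. Their poses are not given: they have to be found in the camera images.
- hook_root (a point): Root of the hook: where its axis meets the plane of the fixed white wire grid panel (on the left or right, turned up to 0.35 rad). z up, -x points straight out along the hook, y along the panel. The hook is a level steel wire of 6 mm diameter, straight from here for 95 mm, then bent up at its tip. Panel: 240 mm wide, top 262 mm above the desk, 5 mm thick; two feet reach 55 mm forward at y = +-90 mm.
- hook_tip (a point): Upturned end of the hook's wire (axis end): 104 mm out from the root along its -x and 14 mm above the straight wire's axis; with its rounding the steel ends 107 mm out and 17 mm above that axis.
- brush_loop (a point): Centre of the loop at the top of the lilac paddle hairbrush, hanging on the hook. Loop 50 mm wide (y, flat parallel sides), 58 tall (z), 12 thick (x), opening 30 x 38, slanted upper corners. Hanging, the point is 16 mm under the wire's axis. It starts 56 to 80 mm out from the panel's plane; home, its pins on the panel wires, 10 to 20 mm out. Slides easily on the wire, swings freely; about 0.1 kg.
- brush_head (a point): Centre of the hairbrush's head, 116 mm below its loop's centre: 74 mm wide (y), 100 mm tall (z), 12 mm thick, white pins on the +x side (towards the panel) reaching 18 mm from the loop's mid-plane. The brush is 195 mm long in all.
- mirror_loop (a point): Centre of the loop at the top of the pink hand mirror, which stands upright (z up) in a slot of the organiser. Loop as on the brush: 50 mm wide (y, flat parallel outer sides, good to grip across), 58 tall (z), 12 thick (x), opening 30 x 38 mm. The mirror reaches 29 mm above and 166 mm below this point, 195 mm in all; 0.13 to 0.21 kg. Held across the loop it can swing like a pendulum if moved fast.
- mirror_head (a point): Centre of the hand mirror's square head, 118.5 mm below its loop's centre: 90 mm wide (y), 95 mm tall (z), 12 mm thick (x), glass on the -x side; a handle 22 mm wide joins it to the loop.
- organiser_top (a point): Centre of the fixed pale pink organiser, at its rim 65 mm above the desk; on the other side from the panel, turned up to 0.5 rad. 120 mm (y) by 76 mm (x) outside; three upright slots side by side at x = -24, 0 and +24 mm, each 20 mm wide (x), 112 mm long (y), floor 6 mm above the desk. Mirror and planner stand in the two outer slots, either way.
- planner_center (a point): Centre of the teal hardback planner, 100 (y) x 16 (x) x 135 mm tall, standing in the other outer slot of the organiser (loose, leave it).
- tumbler_center (a point): Centre of the tumbler with pink lid, 76 mm across and 151 mm tall, standing on the desk (origin 75 mm above it) to one side of the hook's approach (loose, leave it).
- jar_center (a point): Centre of the amber storage jar with blush lid, 84 mm across and 110 mm tall (origin 55 mm above the desk), to the other side of the hook's approach (loose, leave it).
- lotion_center (a point): Centre of the green lotion bottle with pink label and white cap, 56 mm across and 150 mm tall (origin 75 mm above the desk), between the organiser and the robot (loose, leave it).

How it is judged:
By the outcome, as a careful person would: the job done as asked, in the order asked, and still so for the second after the job is handed in, with the robot touching nothing.
It also fails if it takes over 70 s, if anything falls off the work surface, if the arm or the gripper's body presses on something with over 40 N, if the wrist force passes 120 N, or if a joint passes its speed limit or range.

## Robot

A 6-joint arm with a two-finger parallel gripper is mounted at the origin on the work surface. World frame = base frame: x ahead of the robot, y to its left, z up, the work surface at z = 0. Lengths are in m, angles in rad, forces in N, time in s.
With the tool pointing down it reaches from about 0.375 to 0.975 m from the base axis. Payload 3.8 kg.
Tool frame: the origin (TCP) lies midway between the tips of the shut fingers; the grasp point (between the pads) lies 19 mm behind it; x points along the fingers, y is the direction in which the jaws open and shut, and the axes are right-handed (so a half turn about x gives the same grasp; the last joint's range is limited). The gripper opens to 88 mm and grips with 3 to 60 N. Pads are 18 mm wide; open, the fingers measure 123 mm over their backs; the gripper's body (75 mm by 187 mm) begins 45 mm behind the grasp point.
Start: joints at [-1.175, 0.264, 1.604, -0, 1.274, -0.037], TCP at [0.283, -0.613, 0.239] pointing down, gripper open.
Joint ranges: [-2.63, 2.63], [-0.94, 2.18], [0.31, 2.57], [-1.31, 4.45], [0, 2.66], [-2.55, 2.55]. Speed limits (rad/s): [2.57, 2.57, 3.14, 3.14, 3.14, 3.14].

## Interface

Orientations are given as a unit quaternion [w, x, y, z].
In Python, from cell import bot gives the robot as it stands.
- The arm moves only by the tool play_rows, never from a script. Its argument "moves" is text: rows parted by semicolons, each of 4 numbers parted by spaces: the shift along the tool's x, y, z as a fraction of full scale, then the turn about the tool's x as a fraction of full scale. In form: dx dy dz roll; .... A call has 1 to 12 rows; each row is the pose to reach, as a shift and turn from the pose commanded when the call began, along the tool's axes at that moment; what a row does not reach only later rows make up. Full scale, the value 1, is 0.4 m for a shift and 90 degrees for a turn. A row lasts 1/12 s, in which the tool goes at most 41.7 mm and 7.16 degrees, less where a joint would pass 70% of its speed; a pose out of reach is approached as far as the arm can. A call with a number of a shift or a turn outside -1 to 1 is refused whole. A call with a gripper value outside its range is refused whole. "gripper" is the closure, from 0 (fully open) to 1 (shut), set as the call begins (left out, the last holds). The fingers move at their own pace and stop on an object; "squeeze" is the grip in N (left out, the last holds). Time passes only in rows, so rows that repeat a pose let the fingers close. It gives the time, the measured TCP pose, the force and the opening at its end, in the units of the state.
- bot.get_obs(): the state, without advancing time (a new reading comes with each control period).
- bot.capture(name): name is "scene" or "top" or "wrist"; returns a dict with "img" (400x640x3 uint8, red, green, blue), "fx", "fy", "cx", "cy" (pixels), "position" and "orientation" of the camera in the world. Camera axes: x right, y up, looking along -z (the intrinsics and any distortion apply to the point x, -y, -z); pixel columns grow to the right and rows downward; lengths in m; the calibration is good to about 2 mm. A picture is of the moment at which its call begins. There is no depth.
- bot.sign_off(): hands the job in, once; it reports no verdict.
The state is a dict: "time_s": time; "q": joint angles; "joint_velocities": joint speeds; "effort": joint torques, N m; "tcp_pos": TCP position; "ee_rot": TCP orientation; "force": force on the tool from outside, world axes, zero at the start; "ft_torque": the same for the moment, N m; "opening": finger opening in m.
Only numpy, scipy, OpenCV 4.12 (cv2) and the standard library are available. Lean on these libraries where they do the work, as an engineer would, in place of code of your own. Each camera call takes 0.05 s, during which the arm holds its last target.

## Working session

There is one attempt and no reset: what is moved stays moved. The work goes in short steps, Python scripts to look and compute and a tool call to move; the robot and the scene stay as the last step left them, time stands still between calls to the robot, and variables do not carry over. Pictures are saved under pics/ and viewed, and the job is handed in when it is done.

Besides the shell and the picture viewer there is one more tool, called after "Request:" in YAML: its name, and indented under it one key for each argument. play_rows: Moves the arm, as the interface text tells. Its arguments: {"type":"object","properties":{"moves":{"type":"string"},"gripper":{"type":"number"},"squeeze":{"type":"number"}},"required":["moves"]}

```bash
mkdir -p pics; ls; python3 - <<'E'
from cell import bot
import cv2,json
o=bot.get_obs();print(o)
for n in ["scene","top","wrist"]:
    c=bot.capture(n); cv2.imwrite(f"pics/{n}0.png",c["img"][:,:,::-1]); print(n,{k:v for k,v in c.items() if k!="img"})
E
```

```text
pics
{'time_s': 0.0, 'q': array([-1.17489307e+00,  2.64732070e-01,  1.60535620e+00, -3.56912889e-05,
        1.27369430e+00, -3.68941019e-02]), 'joint_velocities': array([-1.10953117e-03,  1.05688515e-04, -4.01617171e-04,  8.74432830e-04,
        6.11466883e-05, -6.70996427e-04]), 'effort': array([-1.65263928e-04, -5.02108204e+01, -3.56869733e+01,  7.25845783e-02,
        2.93719699e-02, -1.90292217e-04]), 'tcp_pos': array([ 0.28282293, -0.61211682,  0.23741182]), 'ee_rot': array([-0.15106938, -0.69046364, -0.1525887 ,  0.69076385]), 'force': array([ 0.03129767,  0.02674758, -0.46943169]), 'ft_torque': array([ 0.03549336,  0.033384  , -0.00302091]), 'opening': 0.08811787031687139}
scene {'fx': 361.0832046451553, 'fy': 361.0832046451553, 'cx': 318.4218357892369, 'cy': 196.5261470438596, 'position': array([0.9195997 , 0.37436874, 0.91610716]), 'orientation': array([0.34295395, 0.11951589, 0.29964099, 0.88222096])}
top {'fx': 459.88966642994734, 'fy': 459.88966642994734, 'cx': 318.744681416282, 'cy': 194.06887710185904, 'position': array([ 0.40272639, -0.02244496,  1.51279404]), 'orientation': array([ 0.7163571 ,  0.03446816, -0.03306929, -0.69609689])}
wrist {'fx': 350.2009113010431, 'fy': 350.2009113010431, 'cx': 322.54886965183937, 'cy': 195.2839606465003, 'position': array([ 0.34814233, -0.58279832,  0.38350573]), 'orientation': array([ 0.83397462, -0.11924712,  0.0770502 , -0.53322577])}
```

View pics/scene0.png

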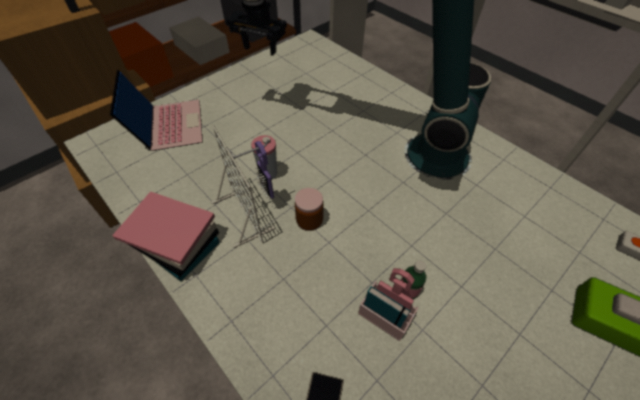

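View pics/top0.png

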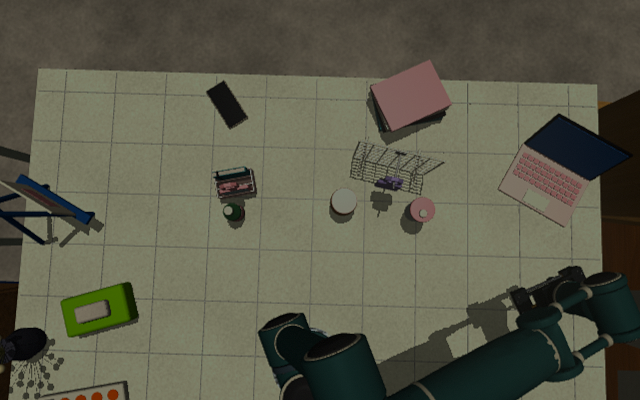

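View pics/wrist0.png

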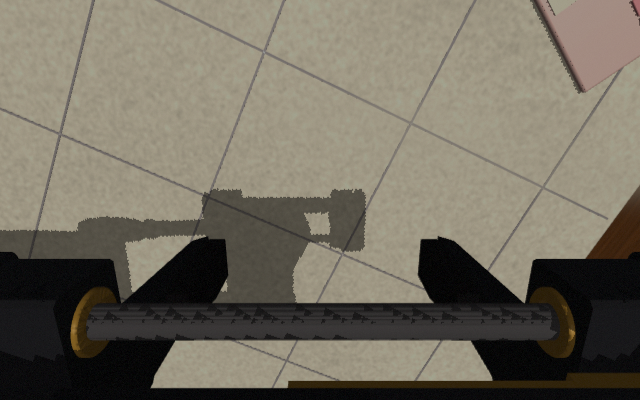

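```bash
cat > h.py <<'E'
import numpy as np,cv2
from scipy.spatial.transform import Rotation as R
from cell import bot
def cap(n,save=None):
    c=bot.capture(n)
    if save: cv2.imwrite(f"pics/{save}.png",c["img"][:,:,::-1])
    return c
def rot(q): return R.from_quat([q[1],q[2],q[3],q[0]])
def ray(c,u,v):
    d=np.array([(u-c["cx"])/c["fx"],-(v-c["cy"])/c["fy"],-1.])
    return c["position"],rot(c["orientation"]).apply(d)
def onz(c,u,v,z):
    p,d=ray(c,u,v); return p+d*(z-p[2])/d[2]
def proj(c,P):
    x=rot(c["orientation"]).inv().apply(np.atleast_2d(P)-c["position"])
    return np.stack([c["cx"]+c["fx"]*x[:,0]/-x[:,2],c["cy"]-c["fy"]*x[:,1]/-x[:,2]],1)
def tri(rs):
    A=np.zeros((3,3));b=np.zeros(3)
    for p,d in rs:
        d=d/np.linalg.norm(d);M=np.eye(3)-np.outer(d,d);A+=M;b+=M@p
    x=np.linalg.solve(A,b)
    return x,[np.linalg.norm(np.cross(x-p,d/np.linalg.norm(d))) for p,d in rs]
def crop(img,u0,v0,u1,v1,s,name):
    im=cv2.resize(img[v0:v1,u0:u1],None,fx=s,fy=s,interpolation=cv2.INTER_CUBIC)
    cv2.imwrite(f"pics/{name}.png",im[:,:,::-1])
E
python3 - <<'E'
from h import *
t=cap("top");s=cap("scene")
crop(t["img"],330,120,460,230,6,"t_panel");crop(t["img"],195,150,275,235,7,"t_org")
crop(s["img"],200,110,340,260,5 and 4,"s_panel");crop(s["img"],340,250,440,350,6,"s_org")
E
```

```text
(no output)
```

View pics/t_panel.png

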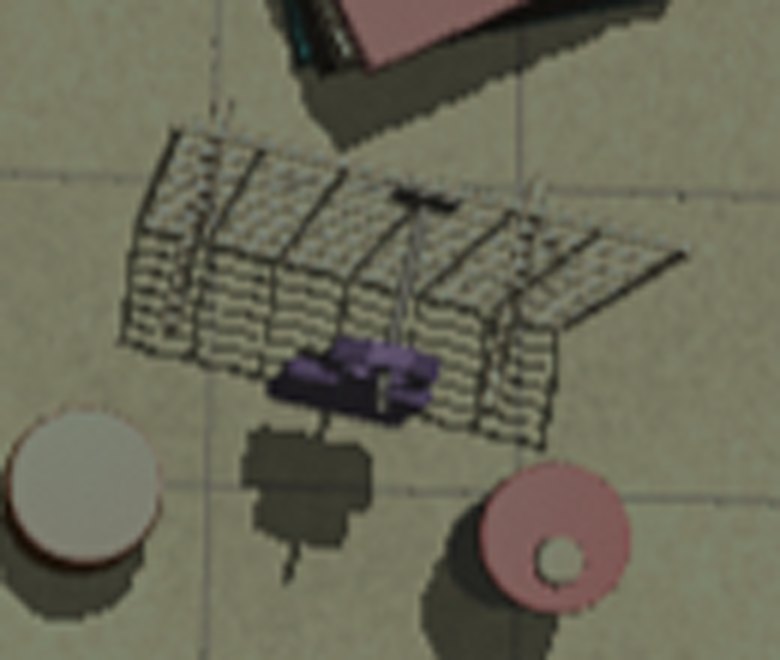

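View pics/t_org.png

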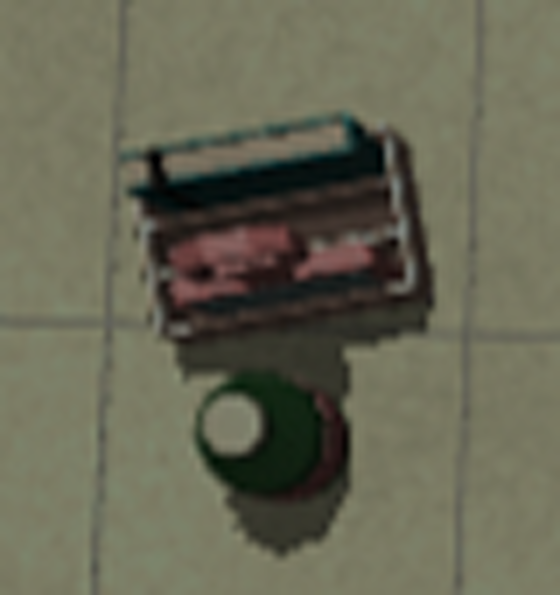

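View pics/s_panel.png

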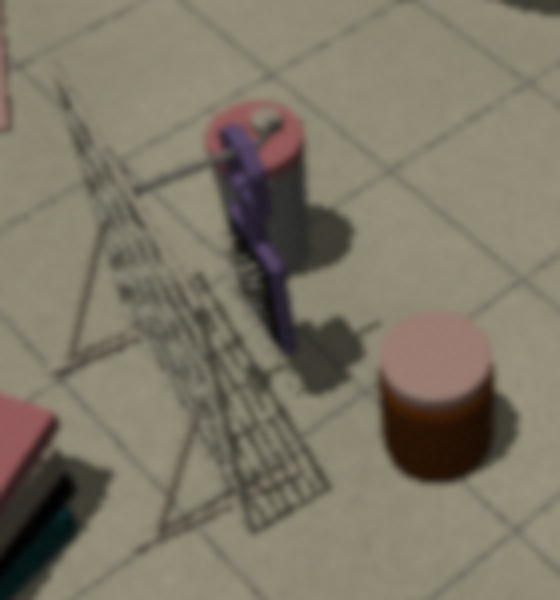

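View pics/s_org.png

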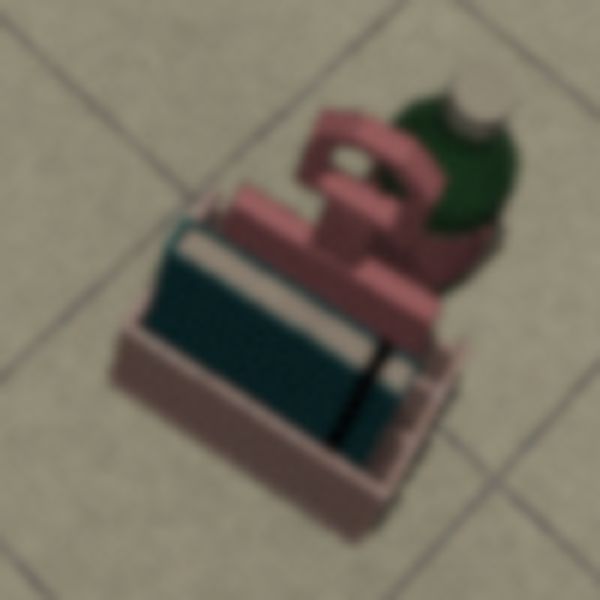

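```bash
python3 - <<'E'
from h import *
t=cap("top");s=cap("scene")
T=lambda u,v:ray(t,330+u/6,120+v/6)
T2=lambda u,v:ray(t,195+u/7,150+v/7)
S=lambda u,v:ray(s,200+u/4,110+v/4)
S2=lambda u,v:ray(s,340+u/6,250+v/6)
print("root",tri([T(418,203),S(135,190)]))
print("tip",tri([T(382,382),S(270,120)]))
print("panel top L/R", onz(t,330+175/6,120+130/6,.262),onz(t,330+685/6,120+258/6,.262))
print("panel bot L/R", onz(t,330+125/6,120+345/6,0),onz(t,330+545/6,120+445/6,0))
print("jar",onz(t,330+85/6,120+485/6,.11),"tumbler",onz(t,330+555/6,120+537/6,.151),"lotion",onz(t,195+232/7,150+425/7,.150))
print("rim corners",[onz(t,195+u/7,150+v/7,.065)[:2] for u,v in [(165,328),(412,285),(390,130)]])
print("loop top", tri([T2(230,240),S2(385,135)]))
E
```

```text
root (array([ 0.64275919, -0.24018245,  0.24800974]), [np.float64(0.0001925320574540842), np.float64(0.00019253205745400193)])
tip (array([ 0.55339369, -0.21882305,  0.26741373]), [np.float64(0.003988313898543225), np.float64(0.003988313898543094)])
panel top L/R [ 0.67110685 -0.12567822  0.262     ] [ 0.6182194  -0.36049603  0.262     ]
panel bot L/R [ 0.60587356 -0.12213597  0.        ] [ 0.55699595 -0.35453822  0.        ]
jar [ 0.51856169 -0.09608478  0.11      ] tumbler [ 0.49606302 -0.32667315  0.151     ] lotion [0.47599098 0.24941001 0.15      ]
rim corners [array([0.52350432, 0.29869722]), array([0.54620571, 0.18801321]), array([0.61664393, 0.20098833])]
loop top (array([0.54804521, 0.2457012 , 0.20068006]), [np.float64(0.0022520054595947564), np.float64(0.002252005459594773)])
```

```bash
cat >> h.py <<'E'
def plan(P,yaw):
    """tool-x down, tool y along (-sin yaw, cos yaw) (or opposite)"""
    o=bot.get_obs();Rt=rot(o["ee_rot"]);M=Rt.as_matrix()
    d=M.T@(np.asarray(P)-o["tcp_pos"])
    yd=M.T@np.array([-np.sin(yaw),np.cos(yaw),0])
    a=np.arctan2(yd[2],yd[1]); alt=(a+np.pi)
    w=lambda a:(a+np.pi)%(2*np.pi)-np.pi
    print("frac",np.round(d/0.4,4),"roll deg opts",np.round(np.degrees([w(a),w(alt)]),2),"frac",np.round(np.degrees([w(a),w(alt)])/90,4),"q",np.round(o["q"],2),"t",o["time_s"])
    return d
E
python3 - <<'E'
from h import *
o=bot.get_obs();M=rot(o["ee_rot"]).as_matrix();print(M.round(3))
c=cap("wrist");print("cam in tool",M.T@(c["position"]-o["tcp_pos"]),(M.T@rot(c["orientation"]).as_matrix()).round(3))
plan([0.47,-0.20,0.36],-0.225)
E
```

```text
[[-0.     0.419 -0.908]
 [ 0.001 -0.908 -0.419]
 [-1.    -0.001 -0.   ]]
cam in tool [-0.14599708  0.0004336  -0.07160558] [[-0.001  0.281 -0.96 ]
 [ 1.     0.    -0.001]
 [-0.    -0.96  -0.281]]
frac [-0.3035 -0.7406 -0.857 ] roll deg opts [-142.31   37.69] frac [-1.5812  0.4188] q [-1.17  0.26  1.6  -0.    1.27 -0.04] t 0.4
```

```bash
python3 - <<'E'
from h import *
plan([0.57,-0.224,0.40],-0.225)
E
```

```text
frac [-0.4036 -0.5813 -1.0588] roll deg opts [-142.31   37.69] frac [-1.5812  0.4188] q [-1.17  0.26  1.6  -0.    1.27 -0.04] t 0.4
```

Request:
play_rows:
  moves: "-0.4 0 0 0; -0.4 0 0 0; -0.4 0 0 0; -0.4 0 0 0; -0.4 -0.58 -1 0.42; -0.4 -0.58 -1 0.42; -0.4 -0.58 -1 0.42; -0.4 -0.58 -1 0.42; -0.4 -0.58 -1 0.42; -0.4 -0.58 -1 0.42; -0.4 -0.58 -1 0.42; -0.4 -0.58 -1 0.42"

```text
time_s: 1.4
tcp_pos: [0.4735, -0.341, 0.399]
ee_rot: [-0.08, 0.703, -0.08, -0.702]
force: [0.9, 0.0, 0.2]
opening: 0.0881
```

Request:
play_rows:
  moves: "0 0 0 0;0 0 0 0;0 0 0 0"

```text
time_s: 1.65
tcp_pos: [0.4728, -0.3428, 0.3988]
ee_rot: [0.079, -0.703, 0.08, 0.703]
force: [-0.7, 0.3, 0.2]
opening: 0.0881
```

```bash
python3 - <<'E'
from h import *
c=cap("wrist","w1")
plan([0.57,-0.224,0.40],-0.225);print(bot.get_obs()["tcp_pos"])
E
```

```text
frac [-0.0034 -0.3459 -0.1703] roll deg opts [ 1.7986e+02 -1.4000e-01] frac [ 1.9985e+00 -1.5000e-03] q [-0.67  0.03  1.58 -0.    1.53  1.13] t 1.7
[ 0.47242178 -0.34345007  0.39876036]
```

View pics/w1.png

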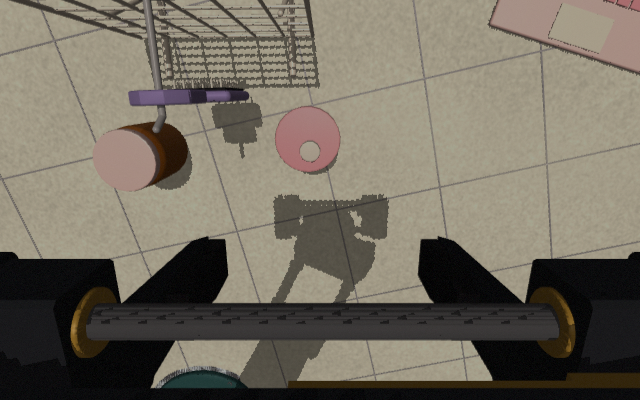

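Request:
play_rows:
  moves: "0 -0.35 -0.05 0;0 -0.35 -0.05 0;0 -0.35 -0.05 0;0 -0.35 -0.05 0;0 -0.35 -0.05 0;0 -0.35 -0.05 0;0 -0.35 -0.05 0"

```text
time_s: 2.28
tcp_pos: [0.5232, -0.2127, 0.3986]
ee_rot: [0.08, -0.702, 0.081, 0.703]
force: [-0.5, 0.1, -0.3]
opening: 0.0879
```

```bash
python3 - <<'E'
from h import *
c=cap("wrist","w2")
crop(c["img"],200,0,520,200,2.5,"w2c")
print(bot.get_obs()["tcp_pos"])
E
```

```text
[ 0.52318068 -0.21279139  0.39859927]
```

View pics/w2c.png

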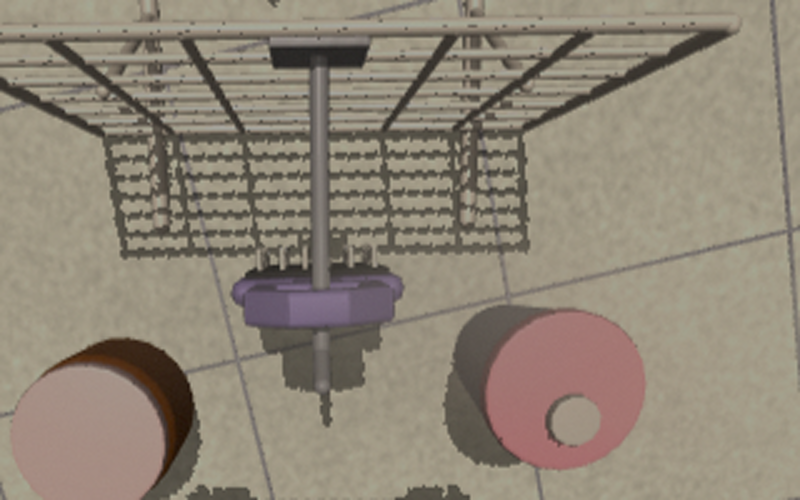

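```bash
python3 - <<'E'
from h import *
c=cap("wrist");t=cap("top")
W=lambda u,v:(200+u/2.5,v/2.5)
for zw in (.235,.24,.245,.25):
    r=onz(c,*W(319,60),zw); f=onz(c,*W(322,325),zw); tp=onz(c,*W(323,390),zw+.014)
    e=f-r; print(zw,r,tp,"yaw",np.arctan2(-e[1],-e[0]), "rt dist",np.linalg.norm((tp-r)[:2]))
    print("  brush near top edge out", np.linalg.norm((onz(c,*W(320,290),zw+.013)-r)[:2]),np.linalg.norm((onz(c,*W(320,326),zw+.00)-r)[:2]), onz(c,*W(243,300),zw+.0),onz(c,*W(395,298),zw+.0))
    print("  in top", proj(t,[r,tp]), (proj(t,[r,tp])-[330,120])*6)
print("panel top", onz(c,*W(735,24),.262))
print("jar",onz(c,*W(88,440),.11),"tumb",onz(c,*W(565,388),.151))
E
```

```text
0.235 [ 0.64396054 -0.24636478  0.235     ] [ 0.54150189 -0.22405154  0.249     ] yaw -0.2128858850223039 rt dist 0.10486017102233974
  brush near top edge out 0.07163103029471025 0.08473315541720244 [ 0.57604467 -0.20377742  0.235     ] [ 0.56472479 -0.25521781  0.235     ]
  in top [[401.01679888 154.37064693]
 [393.40624629 189.81897015]] [[426.1007933  206.2238816 ]
 [380.43747774 418.91382091]]
0.24 [ 0.64314052 -0.2460955   0.24      ] [ 0.54237635 -0.22414698  0.254     ] yaw -0.21288588502230443 rt dist 0.1031268970499989
  brush near top edge out 0.07046098859266323 0.08336453602434134 [ 0.57632164 -0.20419601  0.24      ] [ 0.5651846  -0.25480554  0.24      ]
  in top [[401.23386141 154.33313221]
 [393.73762583 189.31401385]] [[427.40316847 205.99879329]
 [382.42575501 415.88408308]]
0.245 [ 0.64232051 -0.24582622  0.245     ] [ 0.5432508  -0.22424242  0.259     ] yaw -0.21288588502230377 rt dist 0.10139362325438704
  brush near top edge out 0.0692909470745937 0.08199591663148036 [ 0.57659861 -0.20461461  0.245     ] [ 0.56564441 -0.25439326  0.245     ]
  in top [[401.45263273 154.29532217]
 [394.07157805 188.80513731]] [[428.71579639 205.771933  ]
 [384.42946828 412.83082386]]
0.25 [ 0.64150049 -0.24555693  0.25      ] [ 0.54412526 -0.22433786  0.264     ] yaw -0.21288588502230402 rt dist 0.09966034964472474
  brush near top edge out 0.06812090574998135 0.08062729723861925 [ 0.57687558 -0.2050332   0.25      ] [ 0.56610422 -0.25398098  0.25      ]
  in top [[401.6731331  154.25721329]
 [394.408133   188.29229471]] [[430.03879861 205.54327973]
 [386.44879802 409.75376827]]
panel top [ 0.621335   -0.36509462  0.262     ]
jar [ 0.51939408 -0.09928971  0.11      ] tumb [ 0.50026727 -0.32924354  0.151     ]
```

```bash
python3 - <<'E'
from h import *
im=cv2.imread("pics/w1.png")[:,:,::-1]
crop(im,110,0,270,150,5,"w1c")
E
```

```text
(no output)
```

View pics/w1c.png

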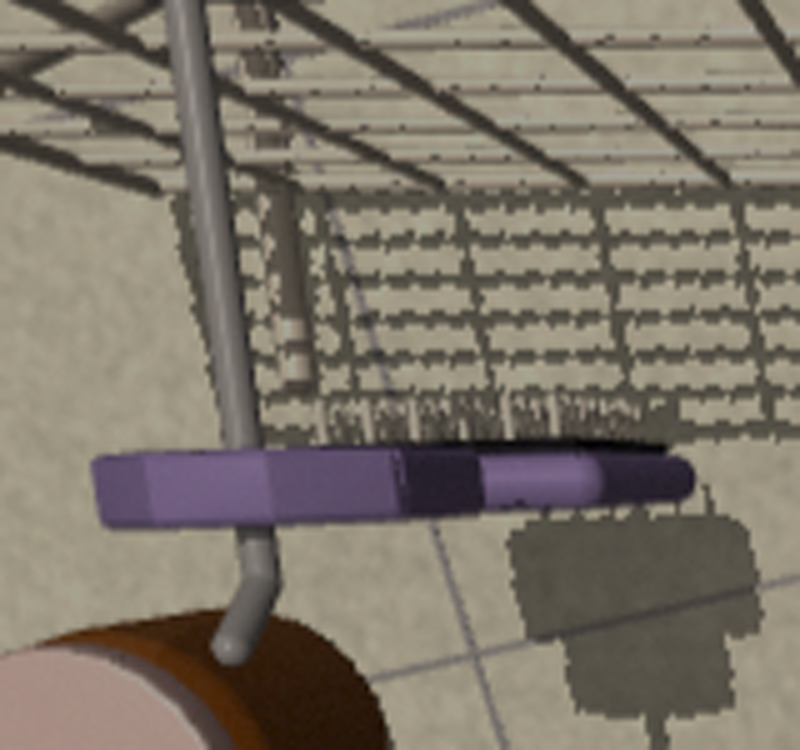

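```bash
python3 - <<'E'
from h import *
c=cap("wrist");o=bot.get_obs();M=rot(o["ee_rot"]).as_matrix()
c1=dict(c);c1["position"]=c["position"]+np.array([0.47242178,-0.34345007,0.39876036])-o["tcp_pos"]
print(o["tcp_pos"],o["ee_rot"])
tip=tri([ray(c1,155.8,129),ray(c,329.2,156)]);print("tip",tip)
# wire: plane from c1 line & plane from c line -> intersect
def pl(c,a,b):
    p,d1=ray(c,*a);_,d2=ray(c,*b);n=np.cross(d1,d2);n/=np.linalg.norm(n);return n,n@p
n1,k1=pl(c1,(110+190/5,50/5),(110+235/5,420/5)); n2,k2=pl(c,(200+319/2.5,62/2.5),(200+320.5/2.5,270/2.5))
d=np.cross(n1,n2);d/=np.linalg.norm(d);P=np.linalg.lstsq(np.array([n1,n2,d]),np.array([k1,k2,d@np.array([.6,-.24,.24])]),rcond=None)[0]
print("wire",P,d,np.arctan2(d[1],d[0]))
E
```

```text
[ 0.52333897 -0.21235567  0.39860213] [ 0.08082291 -0.70237393  0.08095507  0.7025559 ]
tip (array([ 0.54459329, -0.22439088,  0.26068743]), [np.float64(0.0010220990655861375), np.float64(0.0010220990655863676)])
wire [ 0.60098895 -0.23640528  0.24511429] [-0.975652    0.2162365   0.03667354] 2.923485444586988
```

```bash
cat >> h.py <<'E'
YAW=-0.216; ROOT=np.array([0.644,-0.246]);WZ=0.246
def hk(out,lat=0,z=WZ):
    c,s=np.cos(YAW),np.sin(YAW)
    return np.array([ROOT[0]-out*c-lat*s,ROOT[1]-out*s+lat*c,z])
E
python3 - <<'E'
from h import *
print(hk(.135),hk(.104));plan(hk(.135,0,.230),YAW)
E
```

```text
[ 0.51213705 -0.21706622  0.246     ] [ 0.54241669 -0.22371027  0.246     ]
frac [0.4215 0.0177 0.0245] roll deg opts [179.24  -0.76] frac [ 1.9915 -0.0085] q [-0.43 -0.    1.61 -0.    1.53  1.37] t 2.4833
```

Request:
play_rows:
  moves: "0 0.018 0.025 -0.0085;0 0.018 0.025 -0.0085;0 0.018 0.025 -0.0085;0 0.018 0.025 -0.0085;0.2 0.018 0.025 -0.0085;0.2 0.018 0.025 -0.0085;0.2 0.018 0.025 -0.0085;0.2 0.018 0.025 -0.0085"
  gripper: 0.61
  squeeze: 20

```text
time_s: 3.15
tcp_pos: [0.5109, -0.2146, 0.3158]
ee_rot: [0.076, -0.701, 0.075, 0.705]
force: [0.1, 0.5, 0.8]
opening: 0.0369
```

```bash
python3 - <<'E'
from h import *
c=cap("wrist","w3")
plan(hk(.135,0,.230),YAW);print(bot.get_obs()["tcp_pos"],bot.get_obs()["opening"])
E
```

```text
frac [0.2229 0.0042 0.0005] roll deg opts [-1.7986e+02  1.4000e-01] frac [-1.9984e+00  1.6000e-03] q [-0.44 -0.    1.75  0.    1.39  1.34] t 3.2
[ 0.51272346 -0.21550589  0.31917955] 0.03507290570768904
```

View pics/w3.png

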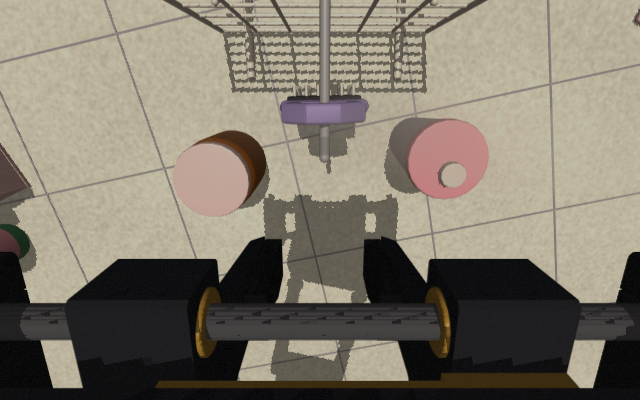

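Request:
play_rows:
  moves: "0.1 0.005 0 0;0.2 0.005 0 0;0.222 0.005 0 0;0.222 0.005 0 0;0.222 0.005 0 0"

```text
time_s: 3.62
tcp_pos: [0.5137, -0.2182, 0.2328]
ee_rot: [-0.075, 0.704, -0.076, -0.702]
force: [0.2, -0.2, 0.2]
opening: 0.0345
```

```bash
python3 - <<'E'
from h import *
c=cap("wrist","w4")
plan(hk(.06,0,.230),YAW);o=bot.get_obs();print(o["tcp_pos"],o["force"])
E
```

```text
frac [ 0.0102 -0.002  -0.1816] roll deg opts [-1.7986e+02  1.4000e-01] frac [-1.9984e+00  1.6000e-03] q [-0.45  0.04  1.86  0.    1.23  1.34] t 3.6667
[ 0.5142349  -0.21850912  0.23372001] [-0.49150446 -0.23466858  0.1076675 ]
```

View pics/w4.png

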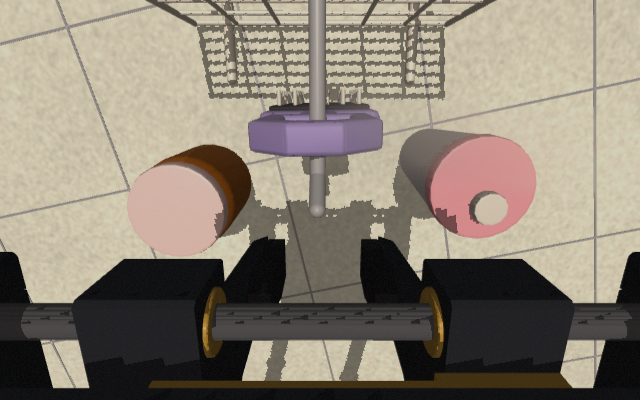

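Request:
play_rows:
  moves: "0.005 -0.003 -0.03 0;0.005 -0.003 -0.06 0;0.005 -0.003 -0.08 0;0.005 -0.003 -0.1 0;0.005 -0.003 -0.115 0;0.005 -0.003 -0.13 0;0.005 -0.003 -0.145 0;0.005 -0.003 -0.16 0;0.005 -0.003 -0.175 0;0.005 -0.003 -0.19 0;0.005 -0.003 -0.2 0;0.005 -0.003 -0.2 0"

```text
time_s: 4.67
tcp_pos: [0.5914, -0.2335, 0.2277]
ee_rot: [-0.075, 0.703, -0.075, -0.703]
force: [-0.4, 0.6, -0.4]
opening: 0.0344
```

```bash
python3 - <<'E'
from h import *
c=cap("wrist","w5")
s=cap("scene");crop(s["img"],200,110,340,260,4,"s5")
plan(hk(.033,0,.230),YAW);o=bot.get_obs();print(o["tcp_pos"],o["force"])
E
```

```text
frac [-0.0055  0.0025 -0.0544] roll deg opts [-1.7986e+02  1.4000e-01] frac [-1.9984e+00  1.6000e-03] q [-0.42  0.2   1.71  0.    1.24  1.37] t 4.7667
[ 0.59069548 -0.23335373  0.2277925 ] [ 0.17027061  0.125403   -0.70297316]
```

View pics/w5.png

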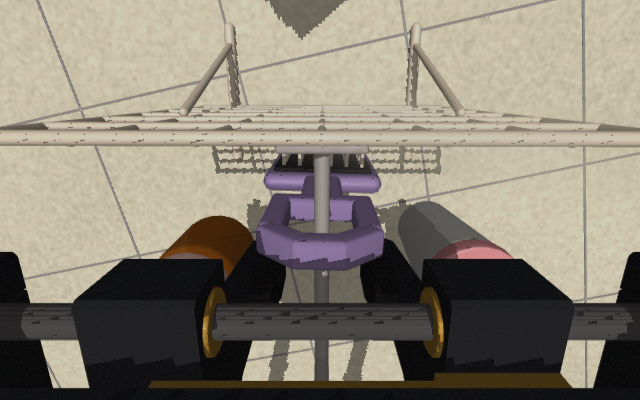

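View pics/s5.png

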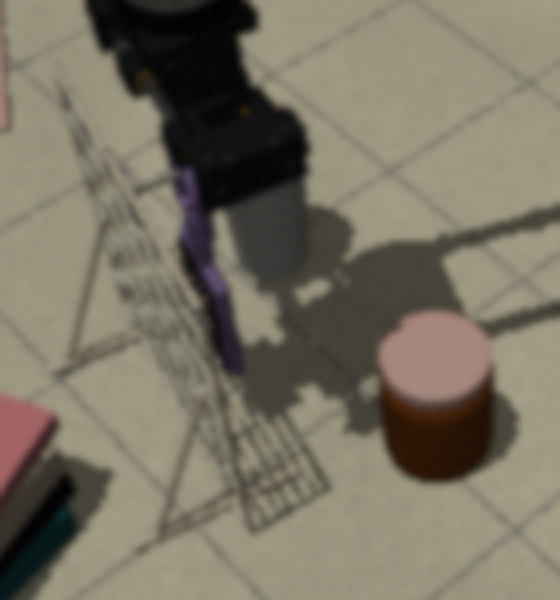

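Request:
play_rows:
  moves: "0 0.002 -0.01 0;0 0.002 -0.02 0;0 0.002 -0.03 0;0 0.002 -0.04 0;0 0.002 -0.04 0;0 0.002 -0.04 0"

```text
time_s: 5.27
tcp_pos: [0.6063, -0.2376, 0.2279]
ee_rot: [-0.075, 0.703, -0.075, -0.703]
force: [-0.6, 0.5, -0.3]
opening: 0.0344
```

Request:
play_rows:
  moves: "0 0 -0.005 0;0 0 -0.01 0;0 0 -0.01 0;0 0 -0.01 0"

```text
time_s: 5.6
tcp_pos: [0.61, -0.2384, 0.2279]
ee_rot: [-0.075, 0.703, -0.075, -0.703]
force: [-0.2, 0.7, -0.8]
opening: 0.0345
```

```bash
python3 - <<'E'
from h import *
c=cap("wrist","w6")
s=cap("scene");crop(s["img"],200,110,340,260,4,"s6")
plan(hk(.033,0,.230),YAW);o=bot.get_obs();print(o["tcp_pos"],o["force"])
E
```

```text
frac [-0.005   0.0004 -0.0048] roll deg opts [-1.7986e+02  1.4000e-01] frac [-1.9985e+00  1.5000e-03] q [-0.41  0.23  1.66  0.    1.25  1.37] t 5.7
[ 0.60993153 -0.23838056  0.22798808] [-0.25635566 -0.38955784 -0.08685132]
```

View pics/w6.png

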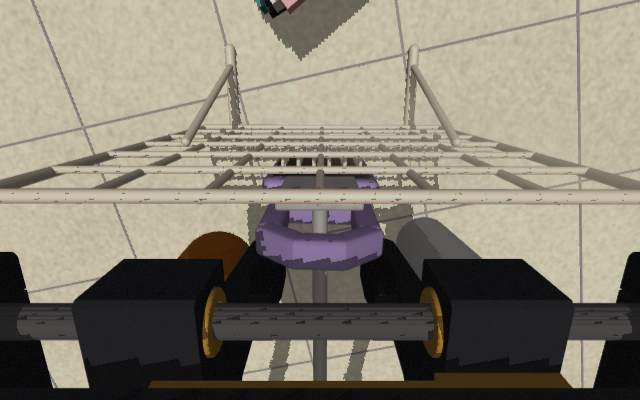

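View pics/s6.png

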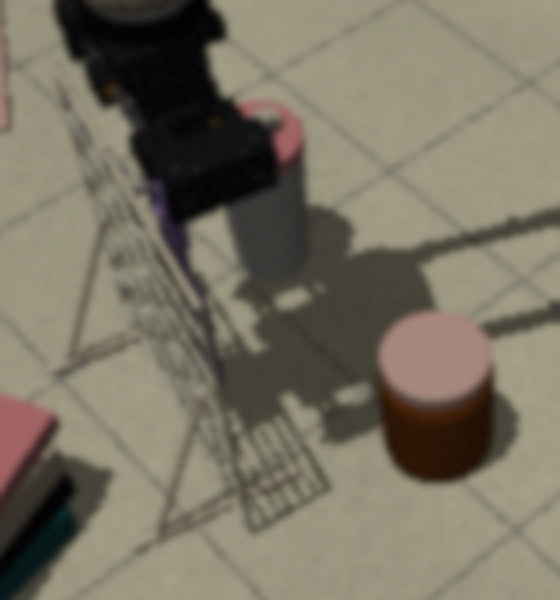

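```bash
python3 - <<'E'
from h import *
c=cap("wrist")
def out(p): 
    d=p[:2]-ROOT; return -(d@[np.cos(YAW),np.sin(YAW)]), d@[-np.sin(YAW),np.cos(YAW)]
print("panel top wire",out(onz(c,320,195,.2595)))
for v,z in [(236,.259),(268,.246),(268,.242),(247,.259)]: print(v,z,out(onz(c,320,v,z)))
print(out(onz(c,257,240,.247)),out(onz(c,383,240,.247)))
for a in (.012,.02,.03): print(a,proj(c,[hk(a+.006,0,.259),hk(a-.006,0,.259)]))
E
```

```text
panel top wire (np.float64(-0.003691613615248646), np.float64(0.0003220794222722996))
236 0.259 (np.float64(0.011573367564803295), np.float64(0.00031823551913558927))
268 0.246 (np.float64(0.031052620082998944), np.float64(0.00038365878907536813))
268 0.242 (np.float64(0.03318006227390499), np.float64(0.00040548301516993794))
247 0.259 (np.float64(0.01581358115979712), np.float64(0.0003163776420581693))
(np.float64(0.018384157578885747), np.float64(0.025096708863845102)) (np.float64(0.018289609220459135), np.float64(-0.02434211307627688))
0.012 [[320.87808764 252.59230673]
 [320.91724703 221.21843883]]
0.02 [[320.85312425 272.59257774]
 [320.89090603 242.32241881]]
0.03 [[320.8231231  296.62901374]
 [320.85928277 267.65846548]]
```

Request:
play_rows:
  moves: "0 0 -0.005 0;0 0 -0.01 0;0 0 -0.01 0;0 0 -0.01 0;0 0 -0.01 0"

```text
time_s: 6.17
tcp_pos: [0.6139, -0.2392, 0.2279]
ee_rot: [-0.075, 0.703, -0.075, -0.703]
force: [-0.3, 0.7, 0.7]
opening: 0.0347
```

```bash
python3 - <<'E'
from h import *
c=cap("wrist","w7");crop(c["img"],220,100,420,290,4 and 3,"w7c")
o=bot.get_obs();print(o["tcp_pos"],o["force"],o["ft_torque"])
E
```

```text
[ 0.61390247 -0.23924505  0.22794187] [-0.55433087 -0.21599238 -0.40737479] [0.06074572 0.08403382 0.03691002]
```

View pics/w7c.png

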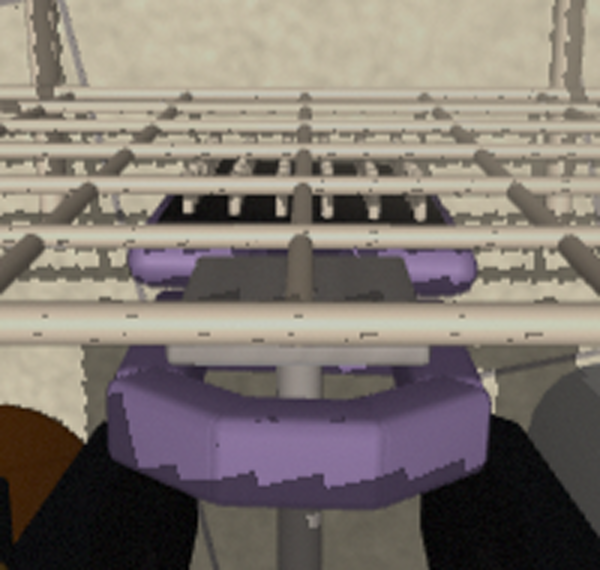

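Request:
play_rows:
  moves: "0 0 -0.005 0;0 0 -0.006 0;0 0 -0.006 0;0 0 -0.006 0;0 0 0.03 0;0 0 0.08 0;0 0 0.14 0;0 0 0.2 0;0 0 0.26 0;0 0 0.28 0;0 0 0.28 0;0 0 0.28 0"

```text
time_s: 7.22
tcp_pos: [0.5051, -0.2158, 0.2284]
ee_rot: [-0.075, 0.704, -0.076, -0.702]
force: [0.3, -0.1, -0.2]
opening: 0.0344
```

```bash
python3 - <<'E'
from h import *
c=cap("wrist","w8");crop(c["img"],200,0,440,200,3,"w8c")
s=cap("scene");crop(s["img"],200,110,340,260,4,"s8")
o=bot.get_obs();print(o["tcp_pos"],o["force"])
E
```

```text
[ 0.50565275 -0.21587382  0.22825524] [ 0.44276666 -0.23919092  0.3693865 ]
```

View pics/w8c.png

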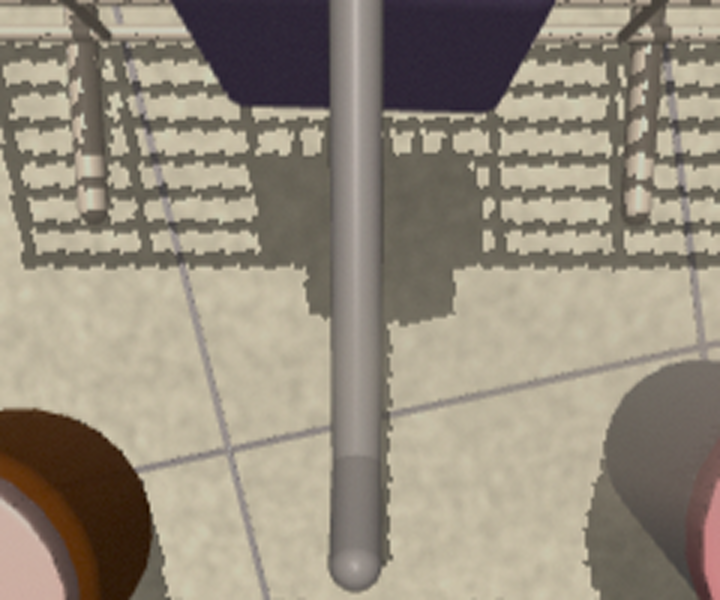

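View pics/s8.png

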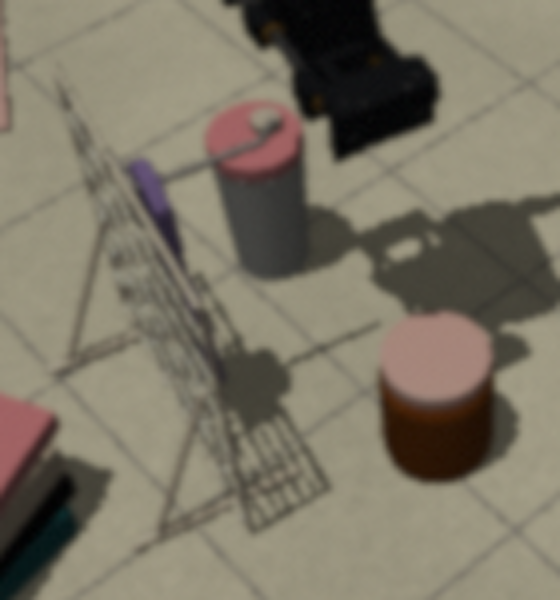

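```bash
python3 - <<'E'
from h import *
plan([0.50,0.235,0.40],0.202)
E
```

```text
frac [-0.43   -1.0985  0.252 ] roll deg opts [156.19 -23.81] frac [ 1.7355 -0.2645] q [-0.45  0.03  1.89  0.    1.22  1.34] t 7.3167
```

Request:
play_rows:
  moves: "-0.43 0 0.02 0;-0.43 0 0.02 0;-0.43 0 0.02 0;-0.43 0 0.02 0;-0.43 0 0.02 0;-0.43 0 0.02 0"
  gripper: 0

```text
time_s: 7.82
tcp_pos: [0.4992, -0.2148, 0.4049]
ee_rot: [-0.074, 0.706, -0.076, -0.7]
force: [-0.1, -0.5, -0.0]
opening: 0.0725
```

```bash
python3 - <<'E'
from h import *
c=cap("wrist","w9");crop(c["img"],200,0,440,200,3,"w9c")
plan([0.50,0.235,0.40],0.202)
E
```

```text
frac [ 0.0021 -1.0989  0.2333] roll deg opts [156.2 -23.8] frac [ 1.7356 -0.2644] q [-0.45 -0.05  1.66  0.    1.53  1.33] t 7.8667
```

View pics/w9c.png

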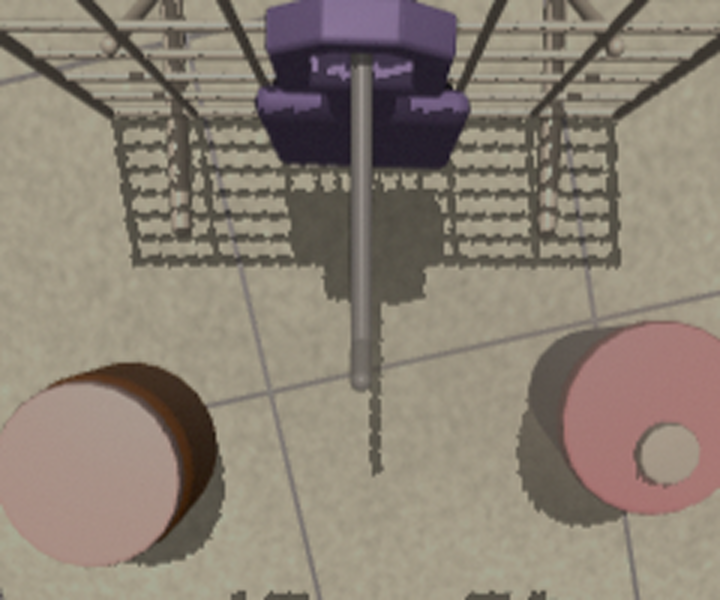

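Request:
play_rows:
  moves: "0 -1 0.22 -0.26;0 -1 0.22 -0.26;0 -1 0.22 -0.26;0 -1 0.22 -0.26;0 -1 0.22 -0.26;0 -1 0.22 -0.26;0 -1 0.22 -0.26;0 -1 0.22 -0.26;0 -1 0.22 -0.26;0 -1 0.22 -0.26;0 -1 0.22 -0.26;0 -1 0.22 -0.26"

```text
time_s: 8.87
tcp_pos: [0.4945, 0.1974, 0.3965]
ee_rot: [-0.071, -0.702, -0.07, 0.705]
force: [0.5, -0.1, -0.3]
opening: 0.0882
```

```bash
python3 - <<'E'
from h import *
plan([0.50,0.235,0.40],0.202);print(bot.get_obs()["tcp_pos"])
c=cap("wrist","m1")
E
```

```text
frac [-0.0091 -0.0894 -0.032 ] roll deg opts [179.82  -0.18] frac [ 1.998 -0.002] q [ 0.33 -0.06  1.68 -0.    1.53  1.71] t 8.8667
[0.49450443 0.19740536 0.39647525]
```

View pics/m1.png

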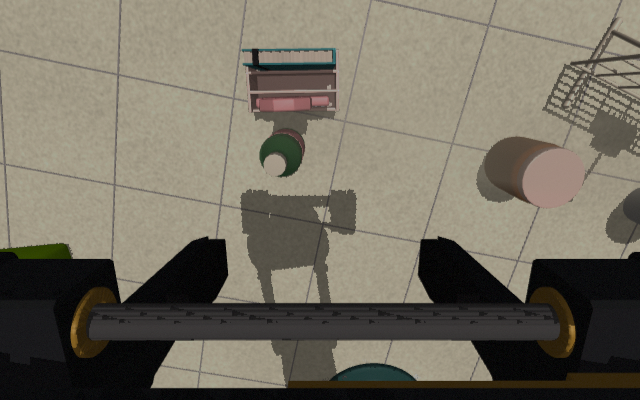

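Request:
play_rows:
  moves: "0.1 -0.09 -0.05 0;0.2 -0.09 -0.05 0;0.25 -0.09 -0.05 0;0.25 -0.09 -0.05 0;0.25 -0.09 -0.05 0;0.25 -0.09 -0.05 0"

```text
time_s: 9.42
tcp_pos: [0.5088, 0.2339, 0.3014]
ee_rot: [0.068, 0.704, 0.068, -0.703]
force: [0.8, -0.6, 0.4]
opening: 0.0883
```

```bash
python3 - <<'E'
from h import *
c=cap("wrist","m2");crop(c["img"],220,20,420,170,4,"m2c");print(bot.get_obs()["tcp_pos"])
E
```

```text
[0.50937653 0.23430512 0.30251479]
```

View pics/m2c.png

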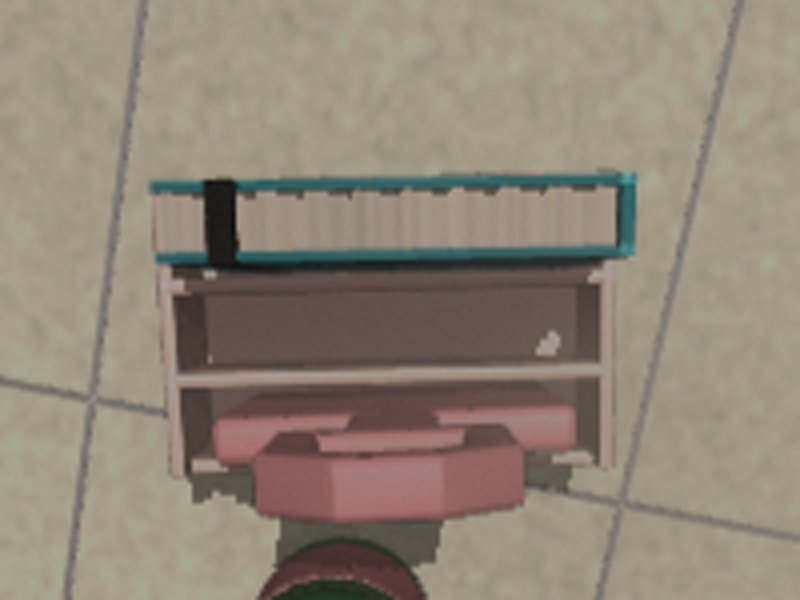

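```bash
python3 - <<'E'
from h import *
c=cap("wrist");W=lambda u,v,z:onz(c,220+u/4,20+v/4,z)
def yw(a,b): d=a-b; return np.arctan2(-d[0],d[1])
print("rim yaw",yw(W(178,379,.065),W(604,372,.065)))
print("planner yaw",yw(W(165,261,.141),W(620,252,.141)))
print("loop yaw",yw(W(262,460,.187),W(520,455,.187)), yw(W(330,522,.201),W(445,520,.201)))
a,b=W(255,485,.187),W(523,481,.187);print("width",np.linalg.norm(a-b),(a+b)/2)
print("top",W(388,455,.201),W(388,521,.201),(W(388,455,.201)+W(388,521,.201))/2)
print("lotion", W(340,640,.15))
P=(W(388,455,.201)+W(388,521,.201))/2; P[2]=.172-.019
plan(P,0.2)
E
```

```text
rim yaw 0.2092792647098025
planner yaw 0.21214712280096926
loop yaw 0.212431212365234 0.21065765939073994
width 0.049894240835945694 [0.54589423 0.24474698 0.187     ]
top [0.55245057 0.24597055 0.201     ] [0.54105092 0.24379137 0.201     ] [0.54675074 0.24488096 0.201     ]
lotion [0.50543261 0.24846261 0.15      ]
frac [ 0.3756 -0.0071 -0.0945] roll deg opts [179.63  -0.37] frac [ 1.9958 -0.0042] q [ 0.39  0.01  1.77 -0.    1.35  1.76] t 9.5167
```

Request:
play_rows:
  moves: "0 -0.007 -0.095 -0.0105;0 -0.007 -0.095 -0.0105;0 -0.007 -0.095 -0.0105;0.1 -0.007 -0.095 -0.0105;0.2 -0.007 -0.095 -0.0105;0.28 -0.007 -0.095 -0.0105;0.33 -0.007 -0.095 -0.0105;0.36 -0.007 -0.095 -0.0105;0.375 -0.007 -0.095 -0.0105;0.375 -0.007 -0.095 -0.0105;0.375 -0.007 -0.095 -0.0105"

```text
time_s: 10.43
tcp_pos: [0.5458, 0.2455, 0.152]
ee_rot: [0.074, 0.704, 0.075, -0.702]
force: [1.2, -0.6, -0.1]
opening: 0.0879
```

```bash
python3 - <<'E'
from h import *
c=cap("wrist","m3");o=bot.get_obs();print(o["tcp_pos"],o["force"])
plan([.5467,.2449,.153],.21)
E
```

```text
[0.5461639  0.24568003 0.15243665] [0.16512545 0.13185506 0.7751249 ]
frac [-0.0014  0.0022 -0.0009] roll deg opts [-1.7993e+02  7.0000e-02] frac [-1.9992e+00  8.0000e-04] q [0.38 0.19 1.86 0.   1.09 1.74] t 10.4833
```

View pics/m3.png

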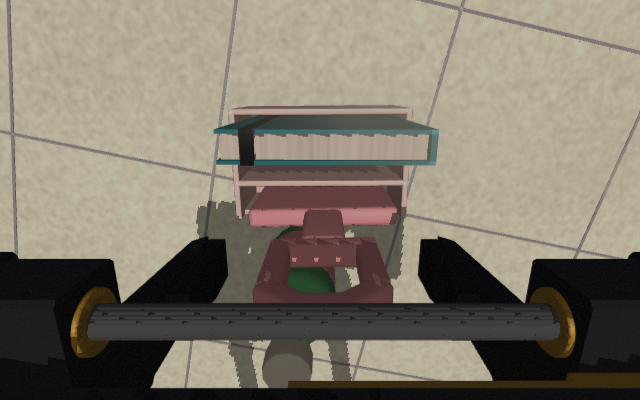

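Request:
play_rows:
  moves: "0 0 0 0;0 0 0 0;0 0 0 0;0 0 0 0;0 0 0 0;0 0 0 0;0 0 0 0;0 0 0 0"
  gripper: 1
  squeeze: 30

```text
time_s: 11.15
tcp_pos: [0.5447, 0.2452, 0.15]
ee_rot: [0.075, 0.703, 0.075, -0.703]
force: [-0.3, 1.0, 2.4]
opening: 0.0497
```

Request:
play_rows:
  moves: "-0.01 0 0 0;-0.03 0 0 0;-0.06 0 0 0;-0.09 0 0 0;-0.12 0 0 0;-0.15 0 0 0;-0.18 0 0 0;-0.21 0 0 0;-0.24 0 0 0;-0.26 0 0 0;-0.27 0 0 0;-0.27 0 0 0"

```text
time_s: 12.15
tcp_pos: [0.5453, 0.2454, 0.2594]
ee_rot: [0.074, 0.704, 0.075, -0.702]
force: [0.4, 0.5, -1.8]
opening: 0.0499
```

```bash
python3 - <<'E'
from h import *
c=cap("wrist","m4");o=bot.get_obs();print(o["tcp_pos"],o["force"],o["opening"])
s=cap("scene");crop(s["img"],300,180,460,350,4 and 3.5,"s9")
E
```

```text
[0.54486982 0.24517512 0.25835428] [-0.18965427 -0.7474373  -1.89417782] 0.04996251998307865
```

View pics/m4.png

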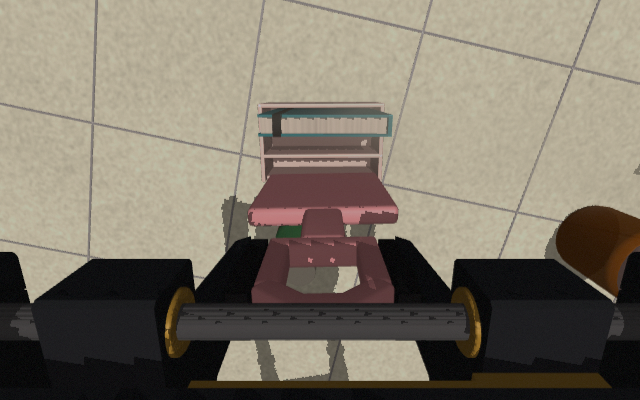

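View pics/s9.png

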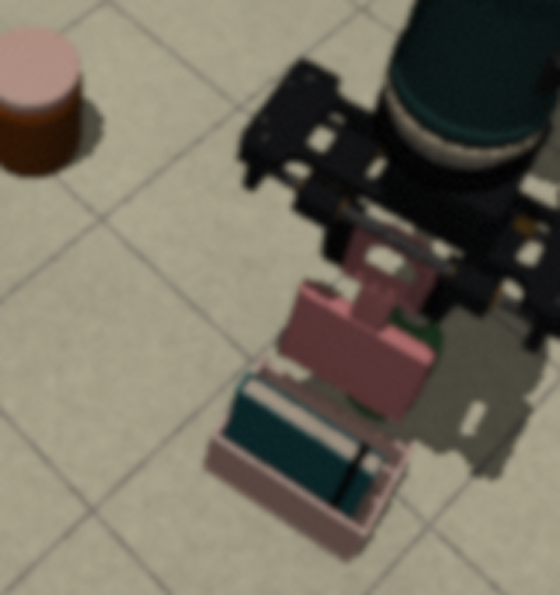

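```bash
python3 - <<'E'
from h import *
plan(hk(.19,0,.335),YAW)
E
```

```text
frac [-0.1933  1.0555  0.4466] roll deg opts [-155.52   24.48] frac [-1.728  0.272] q [0.38 0.11 1.75 0.   1.28 1.74] t 12.25
```

Request:
play_rows:
  moves: "-0.02 0 0 0;-0.05 0.01 0.004 0;-0.09 0.03 0.012 0;-0.13 0.06 0.024 0;-0.16 0.1 0.04 0;-0.18 0.14 0.056 0;-0.19 0.18 0.076 0;-0.19 0.22 0.093 0;-0.19 0.26 0.11 0;-0.19 0.3 0.127 0;-0.19 0.34 0.144 0;-0.19 0.38 0.161 0"

```text
time_s: 13.25
tcp_pos: [0.5133, 0.0819, 0.3349]
ee_rot: [0.075, 0.703, 0.075, -0.703]
force: [0.6, -0.9, -0.8]
opening: 0.0497
```

Request:
play_rows:
  moves: "0 0.04 0.017 0;0 0.08 0.034 0.02;0 0.12 0.05 0.04;0 0.16 0.067 0.07;0 0.2 0.084 0.1;0 0.24 0.1 0.13;0 0.28 0.118 0.16;0 0.32 0.135 0.19;0 0.36 0.152 0.21;0 0.39 0.165 0.23;0 0.41 0.173 0.25;0 0.42 0.177 0.26"

```text
time_s: 14.25
tcp_pos: [0.4794, -0.0973, 0.3346]
ee_rot: [-0.071, 0.704, -0.071, -0.703]
force: [0.9, -0.1, -1.6]
opening: 0.0495
```

```bash
python3 - <<'E'
from h import *
plan(hk(.19,0,.335),YAW);o=bot.get_obs();print(o["tcp_pos"],o["opening"])
E
```

```text
frac [-0.0009  0.275  -0.0023] roll deg opts [-179.09    0.91] frac [-1.9899  0.0101] q [-0.25 -0.14  1.86 -0.    1.42  1.52] t 14.25
[ 0.47937937 -0.09727919  0.33460726] 0.0495177185928176
```

Request:
play_rows:
  moves: "0 0.01 0 0;0 0.035 0 0.01;0 0.065 0 0.01;0 0.1 0 0.01;0 0.135 0 0.01;0 0.17 0 0.01;0 0.205 0 0.01;0 0.235 0 0.01;0 0.258 -0.001 0.01;0 0.27 -0.002 0.01;0 0.275 -0.002 0.01;0 0.275 -0.002 0.01"

```text
time_s: 15.25
tcp_pos: [0.4588, -0.2044, 0.3339]
ee_rot: [0.075, -0.703, 0.075, 0.703]
force: [-0.8, -0.4, -2.1]
opening: 0.0494
```

```bash
python3 - <<'E'
from h import *
c=cap("wrist","m5");s=cap("scene");crop(s["img"],180,80,380,260,4,"s10")
plan(hk(.17,0,.234),YAW);o=bot.get_obs();print(o["tcp_pos"],o["opening"])
E
```

```text
frac [ 0.2498  0.0041 -0.0495] roll deg opts [-179.8    0.2] frac [-1.9978  0.0022] q [-0.47 -0.11  1.83  0.    1.42  1.32] t 15.35
[ 0.45895144 -0.20384273  0.33391219] 0.05008351859416367
```

View pics/m5.png

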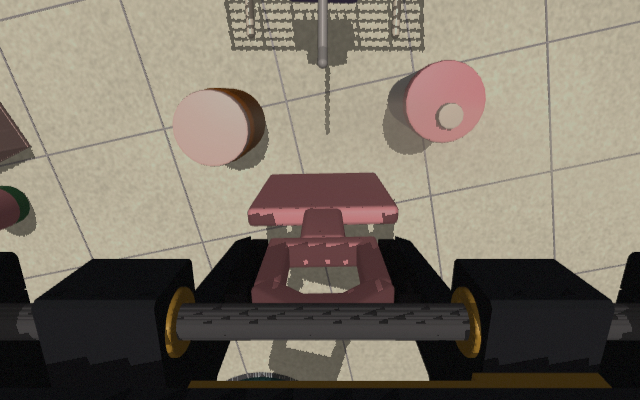

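View pics/s10.png

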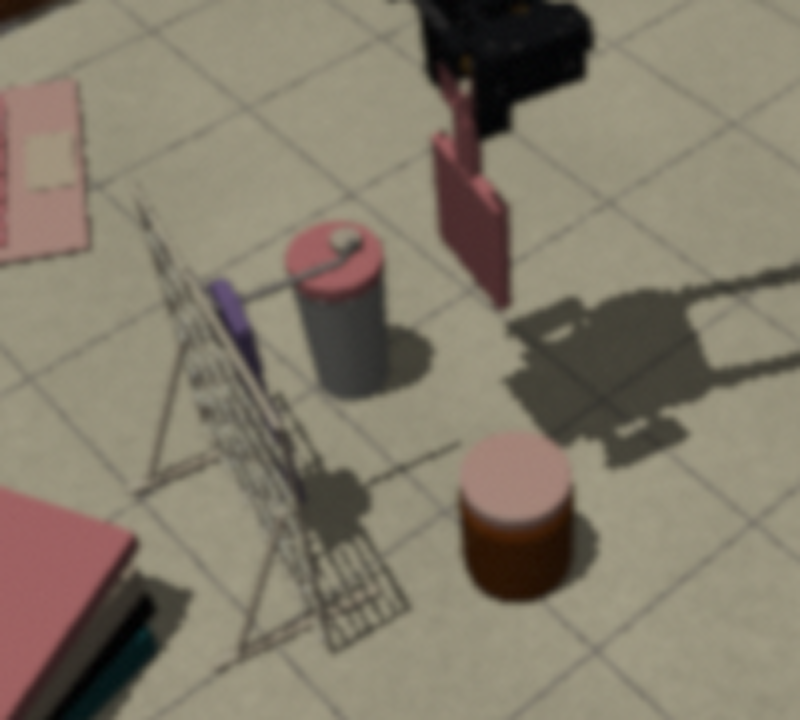

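```bash
python3 - <<'E'
from h import *
c=cap("wrist");o=bot.get_obs();M=rot(o["ee_rot"]).as_matrix()
L=o["tcp_pos"]+M@[-.0205,0,0]
ez=np.array([0,0,1.]);tz=M[:,2];ty=M[:,1]
for dz in (-.071,-.166):
  for a in (-.006,.006):
    print(dz,a,proj(c,[L+dz*ez+a*tz-.045*ty,L+dz*ez+a*tz+.045*ty]).round(1).tolist())
print(M.round(3)); print("hook tip lat check", proj(c,[hk(.104,0,.26)]))
tp=onz(c,323,63,.262);d=tp[:2]-ROOT;print(-(d@[np.cos(YAW),np.sin(YAW)]), d@[-np.sin(YAW),np.cos(YAW)])
E
```

```text
-0.071 -0.006 [[244.8, 209.2], [397.0, 209.1]]
-0.071 0.006 [[246.0, 228.2], [395.8, 228.1]]
-0.166 -0.006 [[268.5, 173.6], [374.1, 173.6]]
-0.166 0.006 [[269.1, 187.3], [373.6, 187.2]]
[[ 0.    -0.211 -0.978]
 [ 0.    -0.978  0.211]
 [-1.    -0.     0.   ]]
hook tip lat check [[324.12331901  68.54610111]]
0.1010784089599614 0.0006800102939979879
```

Request:
play_rows:
  moves: "0.01 0 -0.01 0;0.035 0.001 -0.02 0;0.07 0.002 -0.03 0;0.105 0.003 -0.04 0;0.14 0.004 -0.05 0;0.175 0.004 -0.05 0;0.205 0.004 -0.05 0;0.23 0.004 -0.05 0;0.245 0.004 -0.05 0;0.25 0.004 -0.05 0;0.25 0.004 -0.05 0;0.25 0.004 -0.05 0"

```text
time_s: 16.4
tcp_pos: [0.4784, -0.2102, 0.2345]
ee_rot: [-0.075, 0.703, -0.075, -0.703]
force: [0.2, -0.7, -1.3]
opening: 0.0495
```

```bash
python3 - <<'E'
from h import *
c=cap("wrist","m6");s=cap("scene");crop(s["img"],200,100,360,260,4 and 4,"s11")
plan(hk(.06,0,.234),YAW);o=bot.get_obs();print(o["tcp_pos"],o["opening"])
for z in(.259,.262):
  tp=onz(c,323,63,z)
E
```

```text
frac [ 0.0028 -0.0005 -0.273 ] roll deg opts [-179.82    0.18] frac [-1.998  0.002] q [-0.46 -0.02  1.93  0.    1.23  1.32] t 16.5
[ 0.47862808 -0.21026604  0.23493824] 0.04987292173112773
```

View pics/m6.png

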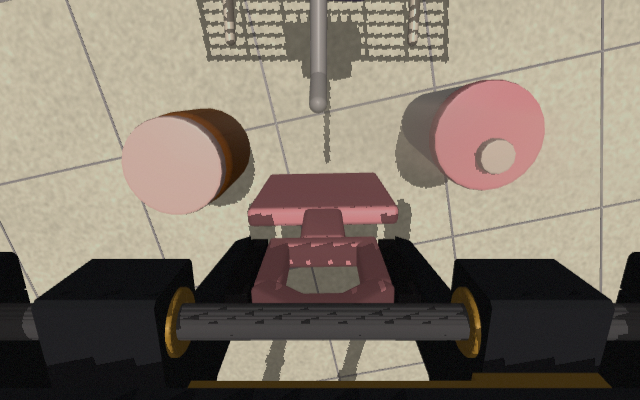

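View pics/s11.png

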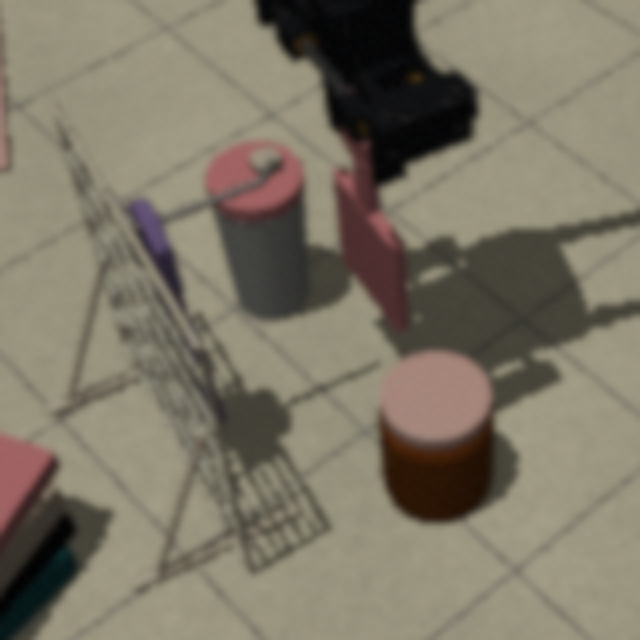

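```bash
python3 - <<'E'
from h import *
c=cap("wrist");o=bot.get_obs();im=cv2.imread("pics/m5.png")[:,:,::-1];im2=cv2.imread("pics/m6.png")[:,:,::-1]
a=np.concatenate([cv2.resize(i[v:v+50,295:355],None,fx=6,fy=6) for i,v in((im,30),(im2,70))],1);cv2.imwrite("pics/tips.png",a[:,:,::-1])
c1=dict(c);c1["position"]=c["position"]+np.array([0.45895144,-0.20384273,0.33391219])-o["tcp_pos"]
for dv in(-1,0,1): print(tri([ray(c1,323,64+dv),ray(c,318,103)]))
E
```

```text
(array([ 0.54589908, -0.22395352,  0.25783407]), [np.float64(6.954909104406288e-05), np.float64(6.954909104392318e-05)])
(array([ 0.54576703, -0.22390316,  0.25240391]), [np.float64(3.1735966827288714e-05), np.float64(3.173596682712395e-05)])
(array([ 0.54562802, -0.22385018,  0.24669824]), [np.float64(8.031552110520003e-06), np.float64(8.03155211057359e-06)])
```

View pics/tips.png

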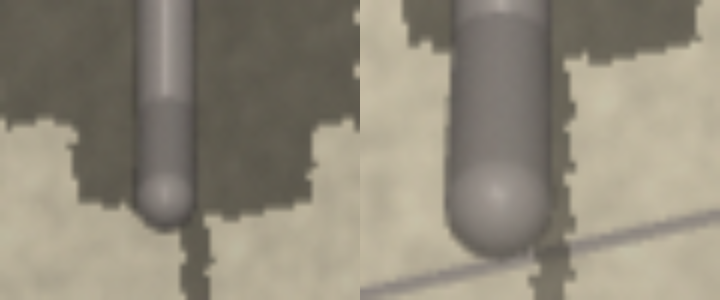

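Request:
play_rows:
  moves: "0 0 -0.01 0;0 0 -0.03 0;0 0 -0.05 0;0 0 -0.07 0;0 0 -0.09 0;0 0 -0.11 0;0 0 -0.13 0;0 0 -0.15 0;0 0 -0.16 0;0 0 -0.165 0;0 0 -0.165 0"

```text
time_s: 17.47
tcp_pos: [0.5429, -0.2239, 0.2337]
ee_rot: [0.075, -0.703, 0.075, 0.703]
force: [0.4, -0.4, -1.6]
opening: 0.0495
```

```bash
python3 - <<'E'
from h import *
c=cap("wrist","m7");s=cap("scene");crop(s["img"],200,100,360,260,4 and 4,"s12")
plan(hk(.06,0,.234),YAW);o=bot.get_obs();print(o["tcp_pos"],o["force"],o["ft_torque"])
E
```

```text
frac [-0.0006  0.     -0.1101] roll deg opts [-179.81    0.19] frac [-1.9979  0.0021] q [-0.43  0.1   1.8  -0.    1.24  1.35] t 17.5667
[ 0.54235829 -0.22383162  0.23377598] [-0.02411594  0.02007703 -1.7509596 ] [ 0.0216669  -0.02083625  0.00214751]
```

View pics/m7.png

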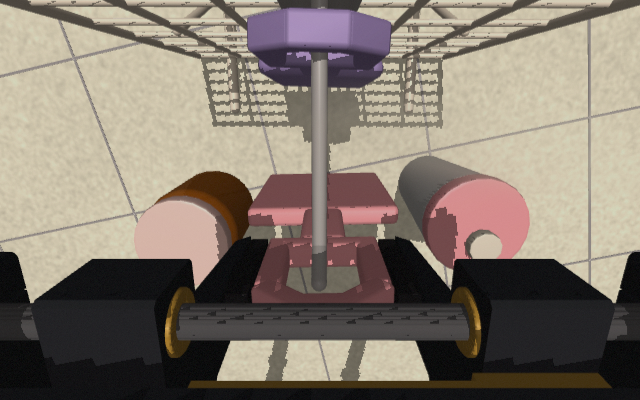

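View pics/s12.png

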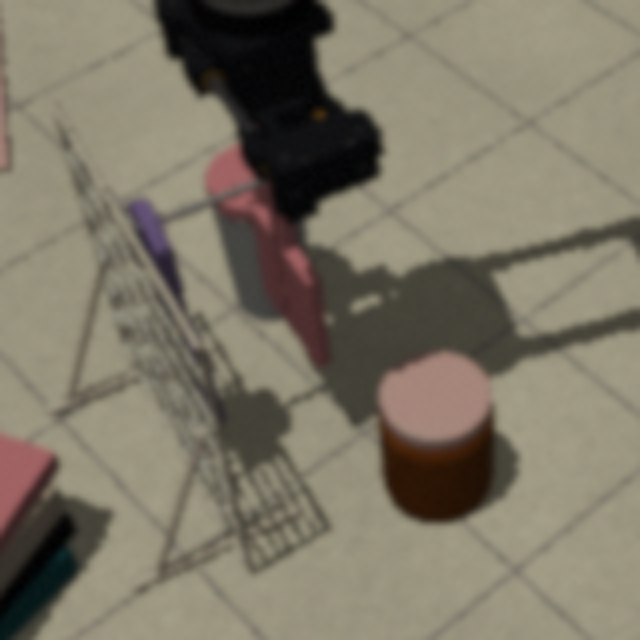

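Request:
play_rows:
  moves: "0 0 -0.01 0;0 0 -0.025 0;0 0 -0.04 0;0 0 -0.055 0;0 0 -0.07 0;0 0 -0.085 0;0 0 -0.095 0;0 0 -0.1 0;0 0 -0.1 0;0 0 -0.1 0"

```text
time_s: 18.4
tcp_pos: [0.5816, -0.2323, 0.2338]
ee_rot: [0.075, -0.703, 0.075, 0.703]
force: [0.2, -0.6, -1.7]
opening: 0.0497
```

```bash
python3 - <<'E'
from h import *
c=cap("wrist","m8");s=cap("scene");crop(s["img"],200,100,360,260,4 and 4,"s13")
plan(hk(.06,0,.209),YAW);o=bot.get_obs();print(o["tcp_pos"],o["force"],o["ft_torque"])
E
```

```text
frac [ 0.0621  0.0001 -0.0101] roll deg opts [-179.82    0.18] frac [-1.998  0.002] q [-0.42  0.18  1.72 -0.    1.25  1.36] t 18.5
[ 0.58144071 -0.23226527  0.23385196] [-0.03197712  0.85696425 -1.1029102 ] [ 0.04852962  0.0281835  -0.01260492]
```

View pics/m8.png

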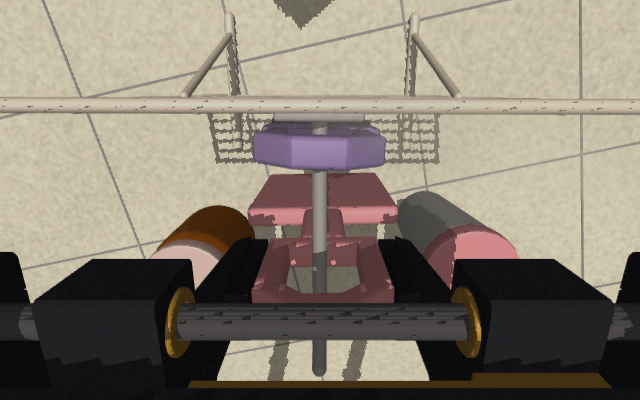

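View pics/s13.png

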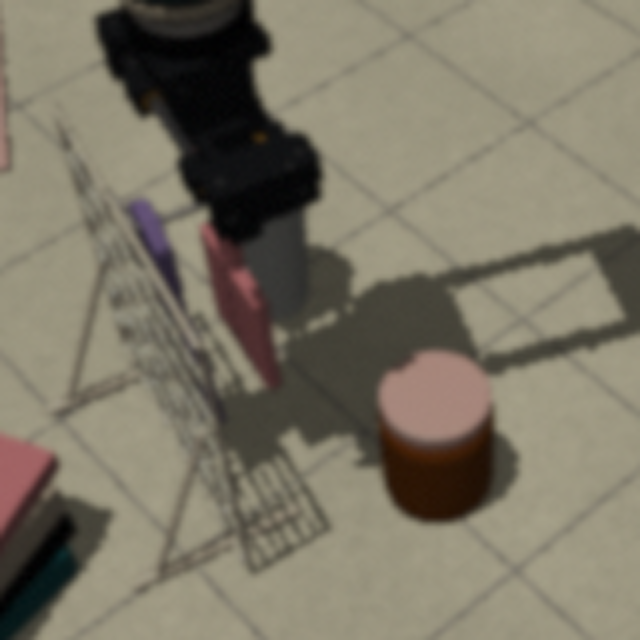

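Request:
play_rows:
  moves: "0.01 0 0 0;0.02 0 0 0;0.03 0 0 0;0.04 0 0 0;0.05 0 0 0;0.055 0 0 0;0.055 0 0 0;0.055 0 0 0"

```text
time_s: 19.17
tcp_pos: [0.5816, -0.2323, 0.2116]
ee_rot: [0.075, -0.703, 0.075, 0.703]
force: [0.8, 0.0, -1.0]
opening: 0.0494
```

Request:
play_rows:
  moves: "0.002 0 0 0;0.004 0 0 0;0.005 0 0 0;0.005 0 0 0"

```text
time_s: 19.5
tcp_pos: [0.5817, -0.2323, 0.2099]
ee_rot: [-0.075, 0.703, -0.075, -0.703]
force: [-0.3, -0.6, -1.6]
opening: 0.0499
```

Request:
play_rows:
  moves: "0.002 0 0 0;0.004 0 0 0;0.005 0 0 0;0.005 0 0 0"

```text
time_s: 19.83
tcp_pos: [0.5819, -0.2325, 0.2088]
ee_rot: [-0.075, 0.703, -0.075, -0.703]
force: [-1.3, -0.4, 3.5]
opening: 0.0498
```

```bash
python3 - <<'E'
from h import *
c=cap("wrist","m9");crop(c["img"],230,80,430,340,2.3,"m9c")
f=[]
o=bot.get_obs();print(o["tcp_pos"],o["force"],o["ft_torque"])
E
```

```text
[ 0.5819255  -0.23242883  0.20879275] [-1.36718498  0.62902898  4.42816821] [0.19502638 0.19545104 0.04600419]
```

View pics/m9c.png

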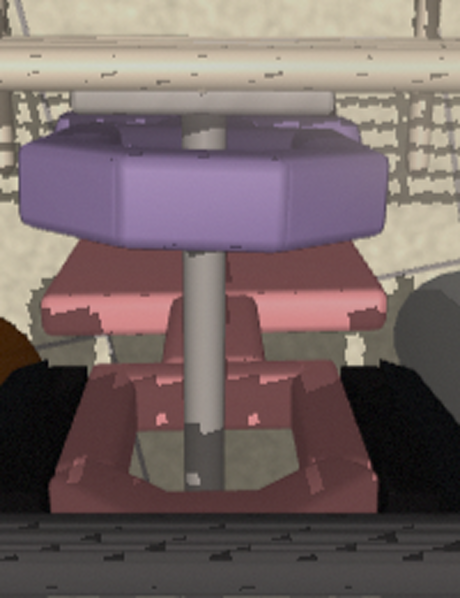

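Request:
play_rows:
  moves: "-0.003 0 0 0;-0.003 0 0 0;-0.003 0 0 0"
  squeeze: 5

```text
time_s: 20.13
tcp_pos: [0.5817, -0.2324, 0.2089]
ee_rot: [0.075, -0.703, 0.075, 0.703]
force: [0.7, 0.6, 0.5]
opening: 0.0499
```

Request:
play_rows:
  moves: "0 0 0 0;0 0 0 0;0 0 0 0;0 0 0 0;0 0 0 0;0 0 0 0;0 0 0 0;0 0 0 0;0 0 0 0;0 0 0 0"
  gripper: 0.1

```text
time_s: 20.97
tcp_pos: [0.5817, -0.2323, 0.2091]
ee_rot: [-0.075, 0.703, -0.075, -0.703]
force: [-0.0, 0.0, 0.3]
opening: 0.0794
```

```bash
python3 - <<'E'
from h import *
c=cap("wrist","m10");o=bot.get_obs();print(o["tcp_pos"],o["force"],o["opening"])
E
```

```text
[ 0.5816672  -0.23234847  0.20913012] [-0.76099232  0.32305003 -0.55312551] 0.07910128375377219
```

View pics/m10.png

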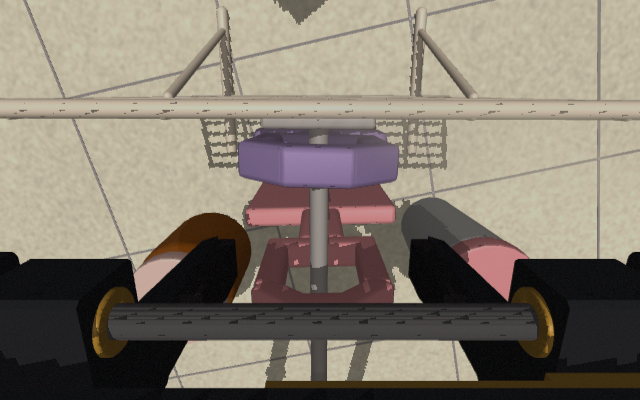

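Released; the mirror hangs on the wire. Going up slowly, then retreating toward the robot for a last look.

Request:
play_rows:
  moves: "-0.03 0 0 0;-0.08 0 0 0;-0.14 0 0 0;-0.2 0 0 0;-0.28 0 0 0;-0.36 0 0 0;-0.44 0 0 0;-0.48 0 0.05 0;-0.48 0 0.13 0;-0.48 0 0.21 0;-0.48 0 0.25 0;-0.48 0 0.25 0"

```text
time_s: 22.02
tcp_pos: [0.4816, -0.2107, 0.4035]
ee_rot: [-0.075, 0.704, -0.076, -0.702]
force: [-0.5, 0.1, -0.8]
opening: 0.0793
```

Request:
play_rows:
  moves: "0 0 0 0;0 0 0 0;0 0 0 0;0 0 0 0;0 0 0 0;0 0 0 0;0 0 0 0;0 0 0 0"

```text
time_s: 22.68
tcp_pos: [0.4841, -0.2112, 0.4009]
ee_rot: [0.075, -0.703, 0.075, 0.703]
force: [0.4, 0.2, 1.0]
opening: 0.0791
```

```bash
python3 - <<'E'
from h import *
c=cap("wrist","f1");crop(c["img"],180,0,480,220,2.6,"f1c");s=cap("scene","f2");crop(s["img"],200,100,360,260,4 and 4,"f2c")
t=cap("top","f3");crop(t["img"],195,120,460,235,3,"f3c")
o=bot.get_obs();print(o["tcp_pos"],o["force"],o["opening"])
E
```

```text
[ 0.48397463 -0.21121109  0.40105061] [-0.30936292 -0.61376502 -0.61921402] 0.07956745064103875
```

View pics/f1c.png

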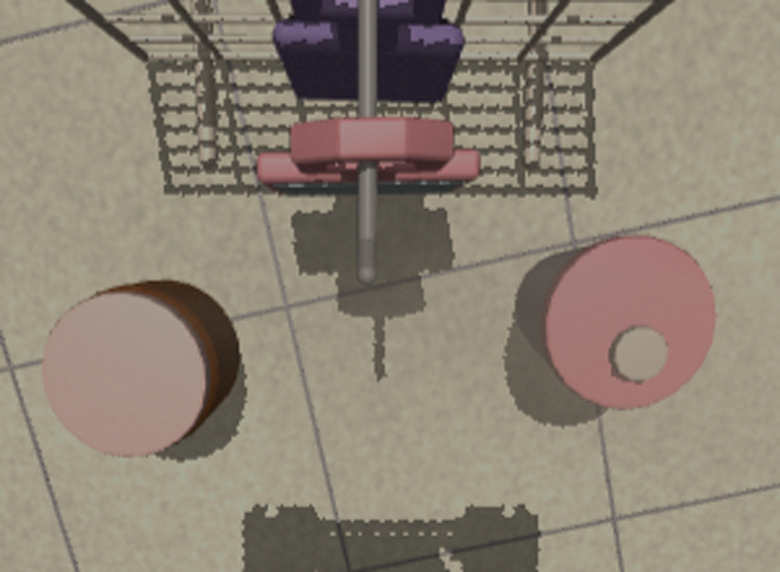

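View pics/f2c.png

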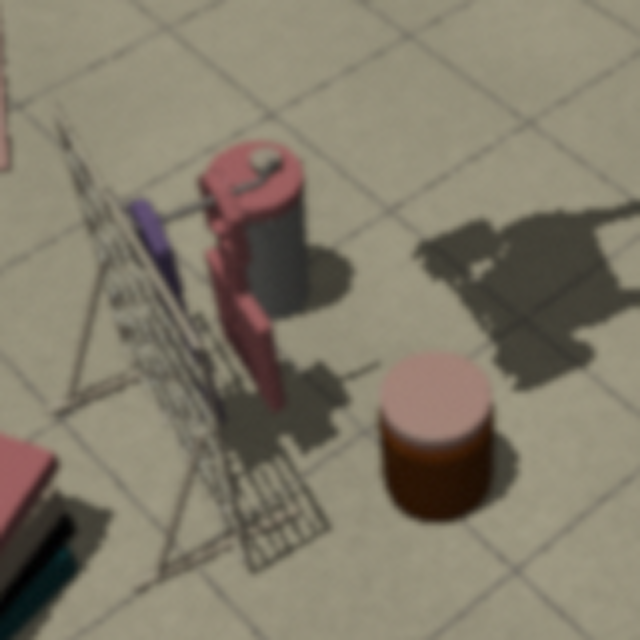

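View pics/f3c.png

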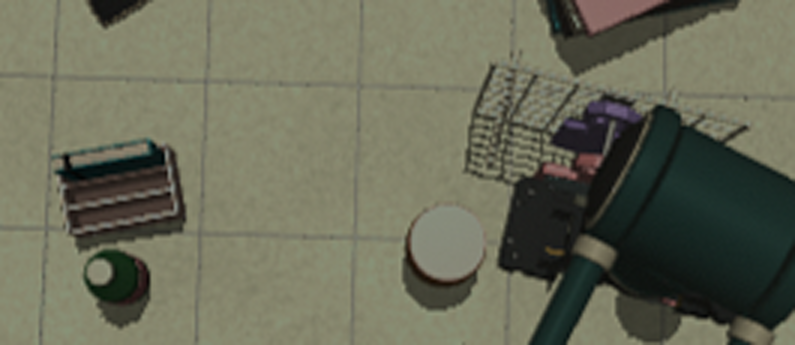

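Request:
play_rows:
  moves: "0 0 0.15 0;0 0 0.15 0;0 0 0.15 0;0 0 0.15 0;0 0 0.15 0;0 0 0.15 0;0 0 0.15 0;0 0 0.15 0;0 0 0.15 0;0 0 0.15 0;0 0 0.15 0;0 0 0.15 0"

```text
time_s: 23.83
tcp_pos: [0.4254, -0.1986, 0.401]
ee_rot: [0.075, -0.703, 0.075, 0.703]
force: [0.6, 0.1, 0.1]
opening: 0.0791
```

```bash
python3 - <<'E'
from h import *
a=cv2.imread("pics/f2.png").astype(int);s=cap("scene");b=s["img"][:,:,::-1].astype(int)
d=np.abs(a-b).max(2)>25
print("changed px panel region",d[140:225,225:275].sum(), "mirror/brush colour changes")
crop(s["img"],200,100,360,260,4,"f4c")
s2=cap("scene");print(np.abs(s2["img"].astype(int)-s["img"]).max())
t=cap("top");crop(t["img"],330,120,460,230,6,"f5c")
E
```

```text
changed px panel region 0 mirror/brush colour changes
22
```

View pics/f5c.png

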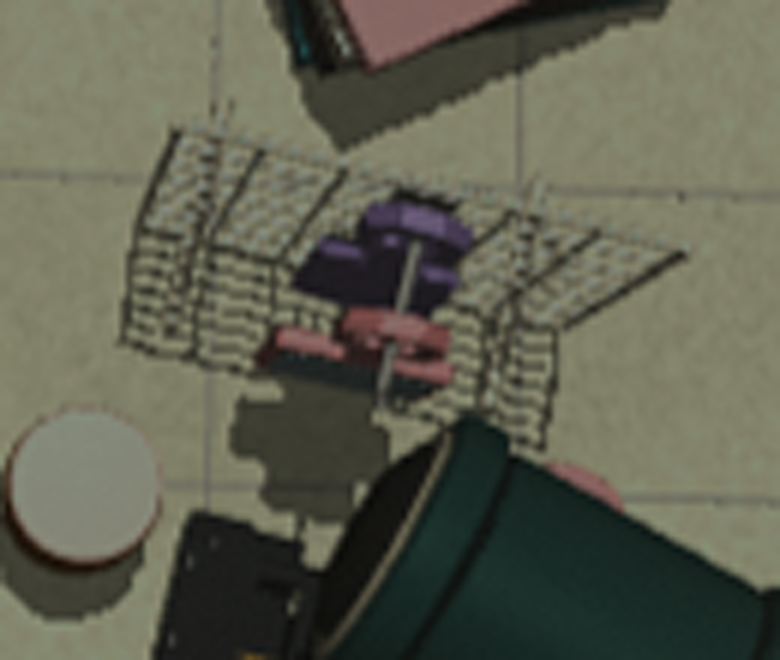

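View pics/f4c.png

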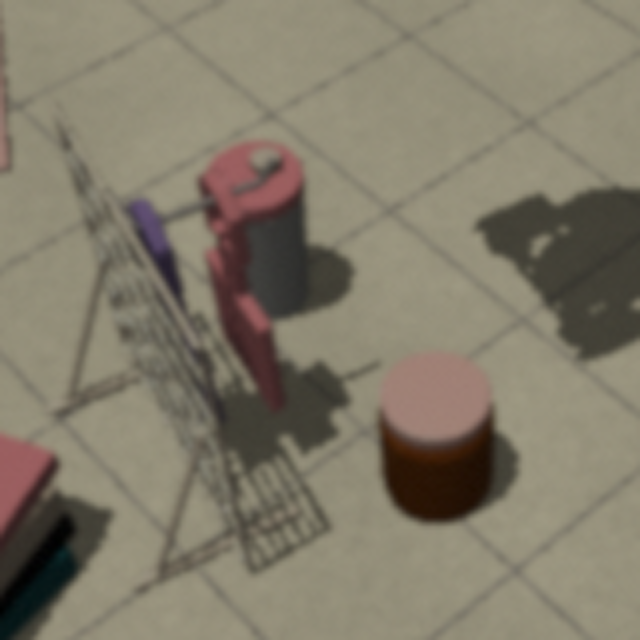

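```bash
python3 -c "
from cell import bot
print(bot.sign_off())"
```

```text
the job is handed in; nothing more can be done
None
```

The job is done and handed in, at about 24 s on the robot's clock. I pushed the brush back along the hook with the two fingers either side of the wire. Then I lifted the pink mirror by its loop, threaded it over the hook tip, lowered it onto the wire in front of the brush and let go.

**Brush:** by my estimate its loop ended about 15 mm out from the panel, within the 10 to 20 mm given for home. That is worked out from the wrist images and how far I pushed, because the push force was too small to show contact.

**Mirror:** it hangs about 60 mm out. The wrist, scene and top views show the wire through both loops and both items hanging straight. Scene pictures taken before and after a one-second wait showed no change around the hook. The arm was clear, with only sensor noise on the force reading.

**Other objects:** I saw no sign that the jar, lotion bottle, planner or tumbler moved. That was judged by eye, and the arm partly hid the tumbler in the last top view. No check failed or disagreed.

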